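# Gauge a jar with the lever press and note the ram's travel

## Task

Press the gauge's lever down by its black pad until the ram comes up firm against the jar, without forcing it, and note how far the ram's pointer has travelled along the scale. Then let the lever spring back up, and slide the rider along its scale so that its mark stands where the pointer had stopped. Leave the rider alone until you have the reading, and leave the bottle, tip rack and dish where they are.

Things in the scene. Friction and masses are not known exactly. Their poses are not given: they have to be found in the camera images.
- press: Bench lever gauge: grey base plate x -55..135, y -98..222, 15 mm thick, and a white gear housing x -33..33, y -75..15, steel cheeks up to z 148 (mm, own frame). Origin on the bench under the ram's line; +y is the way the ram advances to the jar, -y the way the lever points, +x the side of the scale. Scale: aluminium strip x 78..112, y 20..210, top at z 60, dark ticks every 10 mm.
- lever (a joint): Lever, rad: 0 up at rest (a spring returns it), grows as its pad is pressed down. Pivot along the press's x at press (0, -30, 130) mm; at value q it points 0.45 - q above level, towards -y. Free travel takes 2 to 5 N at the pad; where the ram meets the jar (between 0.29 and 0.71) it turns abruptly firm. 8 to 15 N is a firm press, over 30 N is forcing it.
- lever_pad (a point): Middle of the top face of the lever's black pad (60 mm wide along the press's x, 75 mm long along the lever, 12 mm thick), 220 mm from the pivot. It goes down by up to about 130 mm and swings along a circle round the pivot. Nothing stands above it.
- ram (a joint): Travel of the steel ram (20 mm thick, rubber foot 36 mm across, its axis 75 mm above the bench) and of the pointer fixed on it, m: 0 = back at rest, grows towards the jar; 85 mm per rad of the lever, to which it is geared.
- pointer_tip (a point): Tip of the ram's pointer, a dark bar 5 mm thick that reaches sideways from the ram over the near edge of the scale, 75 mm above the bench; press frame (86, 40 mm + ram travel, 75) mm.
- rider (a joint): Rider's place on the scale, m, same zero and direction as ram: the two values are equal when the rider's mark is level with the pointer. Range 0 to 0.145; starts at the far end, 0.105 to 0.135; the reading is always lower (0.025 to 0.060). It stays where it is left; sliding it takes 1 to 2 N.
- rider_mark (a point): Tip of the rider's small pointing mark, in the middle of the rider's 30 mm base, facing the pointer across the scale; press frame (90, 40 mm + rider value, 65) mm.
- rider_fin (a point): Centre of the rider's upright aluminium fin, to be pushed along y or pinched: 28 mm along the press's x, 12 mm thick along y, from 73 to 126 mm above the bench, on the middle of a 30 x 30 mm dark base block with top at 73 mm. Press frame (115, 40 + rider value, 100) mm.
- jar: Amber jar with white cap, 64 mm across, top 107 mm above the bench, in a grey carrier block locked on the press's bed; it does not move, but where along the bed it is locked differs each time. Origin on the bench under its centre, axes as the press's; with the ram firm against it the pointer stands at about y = -52 mm in this frame.
- bottle: Loose amber bottle with blue cap, 60 mm across, 125 mm high, origin under its centre. Bystander.
- tip_rack: Loose blue pipette tip rack, 95 x 125 x 60 mm, origin under its centre. Bystander.
- dish: Loose shallow yellow dish, 80 mm across, 22 mm high, origin under its centre. Bystander.

How it is judged:
By the outcome, as a careful person would: the job done as asked, in the order asked, and still so for the second after the job is handed in, with the robot touching nothing.
It also fails if it takes over 58 s, if anything falls off the work surface, if the arm or the gripper's body presses on something with over 40 N, if the wrist force passes 120 N, or if a joint passes its speed limit or range.

## Robot

A 7-joint arm with a two-finger parallel gripper is mounted at the origin on the work surface. World frame = base frame: x ahead of the robot, y to its left, z up, the work surface at z = 0. Lengths are in m, angles in rad, forces in N, time in s.
With the tool pointing down it reaches from about 0.4 to 0.875 m from the base axis. Payload 19.3 kg.
Tool frame: the origin (TCP) lies midway between the tips of the shut fingers; the grasp point (between the pads) lies 19 mm behind it; x points along the fingers, y is the direction in which the jaws open and shut, and the axes are right-handed (so a half turn about x gives the same grasp; the last joint's range is limited). The gripper opens to 85 mm and grips with 20 to 120 N. Pads are 22 mm wide; open, the fingers measure 114 mm over their backs; the gripper's body (76 mm by 85 mm) begins 54 mm behind the grasp point. The pads swing forward as they close: fully open they stand 13 mm farther back than shut.
Start: joints at [-1.241, 0.521, -0.036, 1.599, 0.021, 1.021, -0.113], TCP at [0.243, 0.576, 0.231] pointing down, gripper open.
Joint ranges: [-2.91, 2.91], [-0.3, 2.13], [-1.5, 1.42], [0.17, 2.43], [-1.26, 4.41], [0.16, 1.93], [-2.52, 2.52]. Speed limits (rad/s): [1.89, 1.89, 2.39, 2.39, 3.01, 3.01, 3.01].

## Interface

Orientations are given as [roll, pitch, yaw] about the fixed x, y, z axes, in that order (R = Rz(yaw) Ry(pitch) Rx(roll)).
In Python, from workcell import bot gives the robot as it stands. The module is installed in compiled form; this text tells all that it offers.
- The arm moves only by the tool servo_tool, never from a script. Its argument "targets" is a list of rows, each an object of numbers: "x", "y", "z": the shift along the tool's x, y, z as a fraction of full scale; "wx", "wy", "wz": the turn, a rotation vector about the tool's x, y, z as a fraction of full scale. A call has 1 to 12 rows; each row is the pose to reach, as a shift and turn from the pose measured when the call began, along the tool's axes at that moment, turning the shorter way round; what a row does not reach only later rows make up. Full scale, the value 1, is 40 cm for a shift and 360 degrees for a turn. A row lasts 1/8 s, in which the tool goes at most 62.5 mm and 10.7 degrees, less where a joint would pass 70% of its speed; a pose out of reach is approached as far as the arm can. A call with a number of a shift or a turn outside -1 to 1 is refused whole. A call with a gripper value outside its range is refused whole. "grip" is the gripper command: -1 is shut, 1 is fully open, values between are in proportion, set as the call begins (left out, the last holds). The fingers move at their own pace and stop on an object; "squeeze" is the grip in N (left out, the last holds). Time passes only in rows, so rows that repeat a pose let the fingers close. It gives the time, the measured TCP pose, the force and the opening at its end, in the units of the state.
- bot.observe(): the state, without advancing time (a new reading comes with each control period).
- bot.grab_frame(name): name is "scene" or "top"; returns (picture, depth): 420x560x3 uint8, red, green, blue; 420x560 float32, m along the optical axis (not along the pixel's ray), 0 where there is no reading.
- bot.get_calibration(name): a dict with "intrinsics" (3x3 intrinsics, pixels), "R" (3x3) and "t" (3): a world point X has camera coordinates R X + t. Camera axes: x right, y down, z forward; pixel columns grow to the right and rows downward; lengths in m; the calibration is good to about 2 mm. A picture is of the moment at which its call begins. get_calibration takes no time and is no camera call.
- bot.job_done(): hands the job in, once; it reports no verdict.
Trained networks look in the newest picture that a camera, given by its name, has taken for a name from the list of things; names that differ only in an ending like _2 or _b are one class to them, and where a whole thing is asked for, a point or a joint stands for the part that bears it (a point fixed in the world has none). Each returns a list of dicts, best first, with "confidence" (0 to 1); they miss things now and then, are a little off and sometimes report something else, mostly with a low value. They report only what shows in the picture. A call takes as long as a camera call.
- bot.trace(camera, target): "mask" (420x560 bool, what is visible of it) and "pixel" ([column, row] in pixels, amid what is visible of it).
The state is a dict: "clock": time; "qpos": joint angles; "qd": joint speeds; "joint_efforts": joint torques, N m; "position": TCP position; "tool_rot": TCP orientation; "force": force on the tool from outside, world axes, zero at the start; "moment": the same for the moment, N m; "grip_width": finger opening in m.
Only numpy, scipy, OpenCV 4.12 (cv2) and the standard library are available. Lean on these libraries where they do the work, as an engineer would, in place of code of your own. Each camera call takes 0.05 s, during which the arm holds its last target. There are 200 camera calls.

## Working session

There is one attempt and no reset: what is moved stays moved. The work goes in short steps, Python scripts to look and compute and a tool call to move; the robot and the scene stay as the last step left them, time stands still between calls to the robot, and variables do not carry over. Pictures are saved under pics/ and viewed, on a budget of 10 in all, crops included, one or two more only if the job needs it, and the job is handed in when it is done.

Besides the shell and the picture viewer there is one more tool, called as a command line: name --argument value ..., lists and objects as JSON in quotes. servo_tool: Moves the arm, as the interface text tells. Shift numbers are shares of 40 cm and turn numbers shares of 360 degrees, none past 1 either way. Its arguments: {"type":"object","properties":{"targets":{"type":"array"},"grip":{"type":"number"},"squeeze":{"type":"number"}},"required":["targets"]}

```bash
mkdir -p pics
cat > h.py <<'E'
import numpy as np, cv2
from workcell import bot
def back(cam,depth,uv):
    c=bot.get_calibration(cam);K=np.array(c["intrinsics"]);R=np.array(c["R"]);t=np.array(c["t"])
    uv=np.atleast_2d(uv).astype(int);d=depth[uv[:,1],uv[:,0]]
    p=(np.linalg.inv(K)@np.c_[uv,np.ones(len(uv))].T)*d
    return (R.T@(p-t[:,None])).T
def proj(cam,X):
    c=bot.get_calibration(cam);K=np.array(c["intrinsics"])
    p=K@(np.array(c["R"])@np.atleast_2d(X).T+np.array(c["t"])[:,None]);return (p[:2]/p[2]).T
def cloud(cam,depth,mask):
    v,u=np.nonzero(mask&(depth>0));return back(cam,depth,np.c_[u,v])
def save(name,im): cv2.imwrite("pics/"+name,im[:,:,::-1])
E
python3 - <<'E'
from h import *
np.set_printoptions(precision=4,suppress=True)
o=bot.observe();print({k:np.round(v,3) for k,v in o.items()})
fs={}
for c in("scene","top"):
    im,d=bot.grab_frame(c);save(c+"0.png",im)
    for n in("press","lever_pad","pointer_tip","rider_fin","rider_mark","jar","bottle","tip_rack","dish"):
        r=bot.trace(c,n)
        for x in r[:2]:
            P=cloud(c,d,x["mask"]);print(c,n,round(x["confidence"],2),x["pixel"],x["mask"].sum(),np.median(P,0) if len(P) else "")
E
```

```text
{'clock': np.float64(0.0), 'qpos': array([-1.241,  0.522, -0.036,  1.6  ,  0.021,  1.021, -0.113]), 'qd': array([ 0.001,  0.   , -0.   , -0.002,  0.001,  0.002, -0.001]), 'joint_efforts': array([  0.001, -92.711,   1.98 , -36.991,   0.018,   0.008,   0.   ]), 'position': array([0.243, 0.575, 0.231]), 'tool_rot': array([-1.497,  1.57 , -1.897]), 'force': array([-0.146, -0.355,  0.497]), 'moment': array([0.024, 0.005, 0.016]), 'grip_width': np.float64(0.085)}
scene press 0.58 [278.8, 228.3] 9269 [0.5537 0.027  0.0187]
scene lever_pad 0.88 [211.8, 157.6] 1498 [ 0.5105 -0.1401  0.1964]
scene pointer_tip 0.77 [294.3, 203.7] 163 [0.5286 0.0633 0.0795]
scene rider_fin 0.82 [339.1, 244.7] 242 [0.6553 0.1706 0.0735]
scene rider_mark 0.82 [338.5, 243.3] 298 [0.6519 0.1712 0.0722]
scene jar 0.64 [334.8, 216.9] 1115 [0.5512 0.1682 0.0732]
scene bottle 0.7 [152.6, 250.1] 1092 [ 0.6903 -0.2521  0.07  ]
scene tip_rack 0.72 [431.5, 248.2] 2382 [0.6244 0.3921 0.0573]
scene dish 0.78 [254.4, 302.5] 812 [ 0.7707 -0.0119  0.0118]
top press 0.57 [292.7, 249.4] 9922 [0.5432 0.0365 0.0187]
top lever_pad 0.67 [387.0, 259.2] 2179 [ 0.5029 -0.1662  0.2143]
top lever_pad 0.41 [147.8, 231.9] 2208 [0.5938 0.3885 0.06  ]
top pointer_tip 0.71 [233.8, 206.8] 167 [0.6386 0.1679 0.0929]
top pointer_tip 0.7 [281.0, 251.4] 246 [0.5222 0.0599 0.0822]
top rider_fin 0.68 [235.7, 204.6] 163 [0.6372 0.1678 0.0839]
top rider_fin 0.58 [389.3, 259.9] 2134 [ 0.503  -0.1636  0.2134]
top rider_mark 0.66 [234.7, 207.3] 163 [0.6371 0.1678 0.0839]
top jar 0.89 [232.1, 253.6] 1005 [0.5252 0.1697 0.0895]
top bottle 0.64 [409.7, 192.0] 636 [ 0.6646 -0.2498  0.0863]
top tip_rack 0.74 [148.0, 232.8] 2114 [0.594  0.389  0.0601]
top dish 0.58 [308.7, 158.4] 671 [ 0.7787 -0.0115  0.0133]
```

View pics/scene0.png

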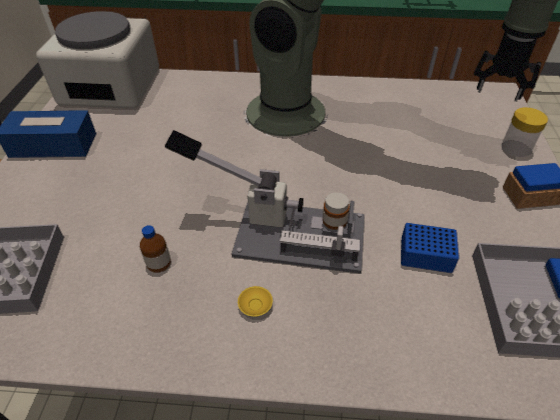

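View pics/top0.png

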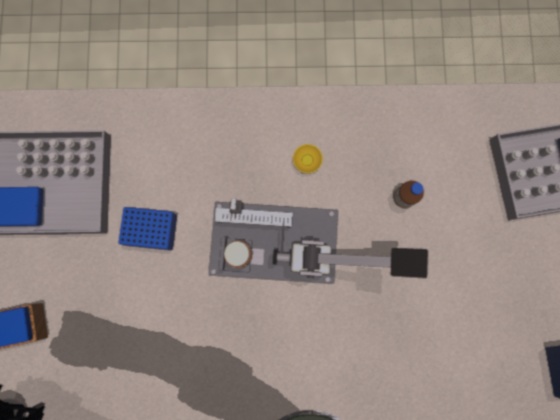

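Scene: pad at (184,145), rider fin at (340,235), base about (235..365, 200..265). Top: pad at (409,262), rider (236,206), pointer (283,235); press yaw is small. Next I fit the press pose.

```bash
cat > fit.py <<'E'
from h import *
np.set_printoptions(precision=4,suppress=True)
def cl(c):
    im,d=bot.grab_frame(c);P=cloud(c,d,np.ones(d.shape,bool));return im,d,P
if __name__=="__main__":
    for c in("top","scene"):
        im,d,P=cl(c)
        near=(P[:,0]>.38)&(P[:,0]<.70)&(P[:,1]>-.12)&(P[:,1]<.30)
        Q=P[near&(P[:,2]>.009)&(P[:,2]<.14)]
        # grid cleanup by largest component, rectangle
        g=np.zeros((500,700),np.uint8);ij=((Q[:,:2]-[.3,-.25])*1000).astype(int);g[ij[:,0],ij[:,1]]=255
        g=cv2.morphologyEx(g,cv2.MORPH_CLOSE,np.ones((9,9)))
        n,l,s,_=cv2.connectedComponentsWithStats(g);k=1+s[1:,4].argmax()
        r=cv2.minAreaRect(np.argwhere(l==k).astype(np.float32)/1000)
        print(c,"rect centre",np.array(r[0])+[.3,-.25],"size",r[1],"ang",r[2])
        pad=P[(P[:,2]>.15)&(P[:,0]>.4)&(P[:,0]<.62)&(P[:,1]<-.12)&(P[:,1]>-.3)]
        print("pad",pad.mean(0),pad.min(0),pad.max(0))
        fin=P[(P[:,2]>.078)&(P[:,0]>.60)&(P[:,0]<.70)&(P[:,1]<.25)&(P[:,1]>.02)]
        print("fin",len(fin),np.median(fin,0),fin.min(0),fin.max(0))
E
python3 fit.py
```

```text
top rect centre [0.5593 0.0801] size (0.3205127716064453, 0.1910618096590042) ang 85.3394546508789
pad [ 0.4971 -0.1914  0.2296] [ 0.4642 -0.2398  0.1868] [ 0.5277 -0.1203  0.2545]
fin 95 [0.6387 0.17   0.1245] [0.6001 0.054  0.0784] [0.655  0.1779 0.1313]
scene rect centre [0.5617 0.0799] size (0.31971463561058044, 0.19541020691394806) ang 85.31410217285156
pad [ 0.504  -0.1878  0.2241] [ 0.4655 -0.2384  0.179 ] [ 0.5313 -0.1202  0.2502]
fin 117 [0.6561 0.1706 0.1184] [0.6062 0.0557 0.0792] [0.6603 0.1775 0.1276]
```

```bash
cat >> h.py <<'E'
from scipy.spatial.transform import Rotation as Ro
YAW=np.radians(-4.67);Rp=Ro.from_euler('z',YAW).as_matrix()
O=np.array([.5605,.0800,0])-Rp@[.040,.062,0]
def W(p): return O+Rp@(np.array(p)/1000)      # press mm -> world
def Pm(w): return (Rp.T@(np.array(w)-O))*1000   # world -> press mm
Rg=np.c_[[0,0,-1],Rp[:,1],-np.cross(Rp[:,1],[0,0,-1])*-1]  # jaws along press y, tool down
def row(w,Rt=Rg):
    o=bot.observe();R=Ro.from_euler('xyz',o["tool_rot"]).as_matrix()
    s=R.T@(np.array(w)-o["position"])/.4;r=Ro.from_matrix(R.T@Rt).as_rotvec()/(2*np.pi)
    print("xyz",np.round(s,4),"w",np.round(r,4))
def st():
    o=bot.observe();print("t",round(float(o["clock"]),2),"press mm",np.round(Pm(o["position"]),1),"F",np.round(o["force"],1),"grip",round(float(o["grip_width"]),4),
      "rot err deg",np.round(np.degrees(Ro.from_matrix(Rg.T@Ro.from_euler('xyz',o["tool_rot"]).as_matrix()).as_rotvec()),2))
E
python3 - <<'E'
from h import *
print(np.linalg.det(Rg),W([0,-228,225.7]));st()
row([.42,.25,.33]);row(W([0,-232,290]))
E
```

```text
-1.0000000000000002 [ 0.49702196 -0.20578058  0.2257    ]Traceback (most recent call last):
  File "<stdin>", line 2, in <module>
  File "h.py", line 26, in st
    "rot err deg",np.round(np.degrees(Ro.from_matrix(Rg.T@Ro.from_euler('xyz',o["tool_rot"]).as_matrix()).as_rotvec()),2))
                                      ~~~~~~~~~~~~~~^^^^^^^^^^^^^^^^^^^^^^^^^^^^^^^^^^^^^^^^^^^^^^^^^^^^^
  File "scipy/spatial/transform/_rotation.pyx", line 1143, in scipy.spatial.transform._rotation.Rotation.from_matrix
ValueError: Non-positive determinant (left-handed or null coordinate frame) in rotation matrix 0: [[ 1.00000000e+00  3.46382936e-06 -1.41992416e-05]
 [-7.73411107e-06  9.49753992e-01 -3.12997373e-01]
 [-1.24016169e-05 -3.12997373e-01 -9.49753991e-01]].
```

```bash
sed -i 's/^Rg=.*/Rg=np.c_[[0,0,-1],Rp[:,1],np.cross([0,0,-1],Rp[:,1])]  # jaws along press y, tool down/' h.py
python3 - <<'E'
from h import *
print(np.linalg.det(Rg),W([0,-228,225.7]));st()
row([.42,.25,.33]);row(W([0,-232,290]))
E
```

```text
1.0000000000000002 [ 0.49702196 -0.20578058  0.2257    ]
t 1.1 press mm [-316.5  530.2  231.3] F [0.2 0.7 0.6] grip 0.0856 rot err deg [18.24 -0.   -0.  ]
xyz [-0.2467 -0.5781  0.7239] w [-0.0507  0.      0.    ]
xyz [-0.1467 -1.5622  1.348 ] w [-0.0507  0.      0.    ]
```

servo_tool --targets '[{"x": -0.15,"y": -0.05,"z": 0.05,"wx": -0.02},{"x": -0.247,"y": -0.2,"z": 0.25,"wx": -0.051},{"x": -0.247,"y": -0.4,"z": 0.5,"wx": -0.051},{"x": -0.247,"y": -0.578,"z": 0.724,"wx": -0.051},{"x": -0.247,"y": -0.578,"z": 0.724,"wx": -0.051},{"x": -0.247,"y": -0.578,"z": 0.724,"wx": -0.051},{"x": -0.247,"y": -0.578,"z": 0.724,"wx": -0.051},{"x": -0.247,"y": -0.578,"z": 0.724,"wx": -0.051},{"x": -0.247,"y": -0.578,"z": 0.724,"wx": -0.051}]' --grip -1

```text
$.targets[0]: bad value
```

Run:
```python
from h import *
st();row(W([0,-232,290]))
```

```text
t 1.1 press mm [-316.5  530.2  231.3] F [0.2 0.7 0.6] grip 0.0856 rot err deg [18.24 -0.   -0.  ]
xyz [-0.1467 -1.5622  1.348 ] w [-0.0507  0.      0.    ]
```

servo_tool --targets '[{"x": -0.15,"y": -0.05,"z": 0.05,"wx": -0.02,"wy": 0,"wz": 0},{"x": -0.247,"y": -0.2,"z": 0.25,"wx": -0.051,"wy": 0,"wz": 0},{"x": -0.247,"y": -0.4,"z": 0.5,"wx": -0.051,"wy": 0,"wz": 0},{"x": -0.247,"y": -0.578,"z": 0.724,"wx": -0.051,"wy": 0,"wz": 0},{"x": -0.247,"y": -0.578,"z": 0.724,"wx": -0.051,"wy": 0,"wz": 0},{"x": -0.247,"y": -0.578,"z": 0.724,"wx": -0.051,"wy": 0,"wz": 0},{"x": -0.247,"y": -0.578,"z": 0.724,"wx": -0.051,"wy": 0,"wz": 0},{"x": -0.247,"y": -0.578,"z": 0.724,"wx": -0.051,"wy": 0,"wz": 0},{"x": -0.247,"y": -0.578,"z": 0.724,"wx": -0.051,"wy": 0,"wz": 0}]' --grip -1

```text
clock: 2.22
position: [0.4197, 0.2507, 0.3301]
tool_rot: [1.94, 1.57, 1.861]
force: [-1.8, 0.1, 0.2]
grip_width: 0.0002
```

Run:
```python
from h import *
st();row(W([0,-232,290]))
```

```text
t 2.23 press mm [-114.2  220.6  330.1] F [-1.8  0.1  0.2] grip 0.0002 rot err deg [-0.15  0.01  0.02]
xyz [ 0.0999 -1.1323  0.2826] w [ 0.0004 -0.     -0.0001]
```

servo_tool --targets '[{"x": 0,"y": -0.15,"z": 0.05,"wx": 0,"wy": 0,"wz": 0},{"x": 0,"y": -0.3,"z": 0.1,"wx": 0,"wy": 0,"wz": 0},{"x": 0,"y": -0.45,"z": 0.15,"wx": 0,"wy": 0,"wz": 0},{"x": 0,"y": -0.6,"z": 0.2,"wx": 0,"wy": 0,"wz": 0},{"x": 0,"y": -0.75,"z": 0.25,"wx": 0,"wy": 0,"wz": 0},{"x": 0,"y": -0.9,"z": 0.283,"wx": 0,"wy": 0,"wz": 0},{"x": 0,"y": -1.0,"z": 0.283,"wx": 0,"wy": 0,"wz": 0},{"x": 0,"y": -1.0,"z": 0.283,"wx": 0,"wy": 0,"wz": 0},{"x": 0,"y": -1.0,"z": 0.283,"wx": 0,"wy": 0,"wz": 0}]'

```text
clock: 3.35
position: [0.5015, -0.1555, 0.3297]
tool_rot: [2.06, 1.57, 1.983]
force: [-0.1, 0.4, 0.3]
grip_width: 0.0
```

Run:
```python
from h import *
st();row(W([0,-232,250]))
```

```text
t 3.35 press mm [ 3.000e-01 -1.775e+02  3.297e+02] F [-0.1  0.4  0.3] grip 0.0 rot err deg [-0.25  0.03  0.05]
xyz [ 0.1992 -0.1363 -0.0014] w [ 0.0007 -0.0001 -0.0001]
```

servo_tool --targets '[{"x": 0.1,"y": -0.08,"z": 0,"wx": 0,"wy": 0,"wz": 0},{"x": 0.17,"y": -0.136,"z": 0,"wx": 0,"wy": 0,"wz": 0},{"x": 0.21,"y": -0.136,"z": 0,"wx": 0,"wy": 0,"wz": 0},{"x": 0.21,"y": -0.136,"z": 0,"wx": 0,"wy": 0,"wz": 0},{"x": 0.21,"y": -0.136,"z": 0,"wx": 0,"wy": 0,"wz": 0}]'

```text
clock: 3.98
position: [0.498, -0.2086, 0.2466]
tool_rot: [0.951, 1.57, 0.876]
force: [-0.5, -0.2, 0.5]
grip_width: 0.0004
```

servo_tool --targets '[{"x": 0.006,"y": 0,"z": 0,"wx": 0,"wy": 0,"wz": 0},{"x": 0.006,"y": 0,"z": 0,"wx": 0,"wy": 0,"wz": 0}]'

```text
clock: 4.22
position: [0.4983, -0.2082, 0.2446]
tool_rot: [0.647, 1.569, 0.573]
force: [-0.2, -0.2, 0.1]
grip_width: -0.0003
```

servo_tool --targets '[{"x": 0.006,"y": 0,"z": 0,"wx": 0,"wy": 0,"wz": 0},{"x": 0.006,"y": 0,"z": 0,"wx": 0,"wy": 0,"wz": 0}]'

```text
clock: 4.47
position: [0.4983, -0.2081, 0.2421]
tool_rot: [0.721, 1.569, 0.646]
force: [0.2, -0.8, 0.3]
grip_width: -0.0001
```

servo_tool --targets '[{"x": 0.006,"y": 0,"z": 0,"wx": 0,"wy": 0,"wz": 0},{"x": 0.006,"y": 0,"z": 0,"wx": 0,"wy": 0,"wz": 0}]'

```text
clock: 4.72
position: [0.4984, -0.2082, 0.2397]
tool_rot: [0.598, 1.569, 0.523]
force: [0.1, -0.2, 2.0]
grip_width: 0.0004
```

servo_tool --targets '[{"x": 0.006,"y": 0,"z": 0,"wx": 0,"wy": 0,"wz": 0},{"x": 0.006,"y": 0,"z": 0,"wx": 0,"wy": 0,"wz": 0}]'

```text
clock: 4.97
position: [0.4984, -0.2082, 0.2372]
tool_rot: [0.598, 1.569, 0.523]
force: [0.7, -0.8, 3.1]
grip_width: 0.0001
```

servo_tool --targets '[{"x": 0.006,"y": 0,"z": 0,"wx": 0,"wy": 0,"wz": 0},{"x": 0.006,"y": 0,"z": 0,"wx": 0,"wy": 0,"wz": 0}]'

```text
clock: 5.22
position: [0.4984, -0.2082, 0.2346]
tool_rot: [0.639, 1.569, 0.564]
force: [0.0, -0.7, 2.7]
grip_width: 0.0002
```

servo_tool --targets '[{"x": 0.02,"y": -0.005,"z": 0,"wx": 0,"wy": 0,"wz": 0},{"x": 0.04,"y": -0.01,"z": 0,"wx": 0,"wy": 0,"wz": 0},{"x": 0.06,"y": -0.015,"z": 0,"wx": 0,"wy": 0,"wz": 0},{"x": 0.08,"y": -0.02,"z": 0,"wx": 0,"wy": 0,"wz": 0},{"x": 0.1,"y": -0.025,"z": 0,"wx": 0,"wy": 0,"wz": 0},{"x": 0.11,"y": -0.03,"z": 0,"wx": 0,"wy": 0,"wz": 0},{"x": 0.115,"y": -0.03,"z": 0,"wx": 0,"wy": 0,"wz": 0},{"x": 0.115,"y": -0.03,"z": 0,"wx": 0,"wy": 0,"wz": 0}]'

```text
clock: 6.22
position: [0.4975, -0.2201, 0.1885]
tool_rot: [0.767, 1.569, 0.692]
force: [-0.7, 0.6, 1.4]
grip_width: 0.0
```

Run:
```python
from h import *
np.set_printoptions(precision=4,suppress=True)
st()
for c in("top","scene"):
    im,d=bot.grab_frame(c);save(c+"1.png",im)
    for n in("pointer_tip","jar"):
        for x in bot.trace(c,n)[:2]:
            P=cloud(c,d,x["mask"]);P=np.array([Pm(p) for p in P]);print(c,n,round(x["confidence"],2),x["pixel"],x["mask"].sum(),np.median(P,0),np.percentile(P,[3,97],axis=0).round(0).tolist())
```

```text
t 6.22 press mm [   1.6 -242.2  188.5] F [-0.7  0.6  1.4] grip 0.0 rot err deg [-0.38 -0.07  0.07]
top pointer_tip 0.83 [275.0, 254.2] 278 [ 1.522  57.7289 83.1565] [[-11.0, 24.0, 16.0], [58.0, 78.0, 94.0]]
top jar 0.9 [231.8, 253.4] 968 [ -3.516  147.9779  93.4095] [[-37.0, 116.0, 31.0], [36.0, 186.0, 111.0]]
top jar 0.45 [350.8, 262.2] 1504 [  -3.2031 -122.2736  155.0507] [[-27.0, -244.0, 120.0], [25.0, -14.0, 190.0]]
scene pointer_tip 0.6 [301.7, 205.2] 339 [ 7.1448 58.1138 76.7798] [[-93.0, 24.0, -2.0], [67.0, 80.0, 91.0]]
scene jar 0.73 [335.1, 217.3] 1190 [ 23.4276 148.0233  72.7427] [[-26.0, 116.0, 14.0], [42.0, 186.0, 108.0]]
```

servo_tool --targets '[{"x": 0.015,"y": -0.003,"z": 0,"wx": 0,"wy": 0,"wz": 0},{"x": 0.03,"y": -0.006,"z": 0,"wx": 0,"wy": 0,"wz": 0},{"x": 0.045,"y": -0.009,"z": 0,"wx": 0,"wy": 0,"wz": 0},{"x": 0.06,"y": -0.012,"z": 0,"wx": 0,"wy": 0,"wz": 0},{"x": 0.075,"y": -0.012,"z": 0,"wx": 0,"wy": 0,"wz": 0},{"x": 0.09,"y": -0.012,"z": 0,"wx": 0,"wy": 0,"wz": 0},{"x": 0.1,"y": -0.012,"z": 0,"wx": 0,"wy": 0,"wz": 0},{"x": 0.1,"y": -0.012,"z": 0,"wx": 0,"wy": 0,"wz": 0}]'

```text
clock: 7.52
position: [0.4972, -0.2247, 0.1484]
tool_rot: [0.839, 1.569, 0.764]
force: [-0.2, -0.8, 2.7]
grip_width: -0.0004
```

Run:
```python
from h import *
np.set_printoptions(precision=4,suppress=True)
st()
im,d=bot.grab_frame("top")
P=cloud("top",d,np.ones(d.shape,bool));Q=(P-O)@Rp*1000
cap=Q[(abs(Q[:,0])<40)&(Q[:,1]>110)&(Q[:,1]<195)&(Q[:,2]>100)]
print("cap",len(cap),np.median(cap,0),cap.min(0),cap.max(0),cv2.minEnclosingCircle(cap[:,:2].astype(np.float32)))
```

```text
t 7.53 press mm [   1.7 -246.9  148.4] F [-0.2 -0.8  2.7] grip -0.0004 rot err deg [-0.39 -0.06  0.07]
cap 475 [ -0.752  144.4206 107.3639] [-28.2632 115.8467 100.0472] [ 26.5826 173.3341 114.1147] ((-0.9834831953048706, 144.9449920654297), 29.136411666870117)
```

servo_tool --targets '[{"x": 0.015,"y": 0,"z": 0,"wx": 0,"wy": 0,"wz": 0},{"x": 0.03,"y": 0,"z": 0,"wx": 0,"wy": 0,"wz": 0},{"x": 0.045,"y": 0,"z": 0,"wx": 0,"wy": 0,"wz": 0},{"x": 0.06,"y": 0,"z": 0,"wx": 0,"wy": 0,"wz": 0},{"x": 0.07,"y": 0,"z": 0,"wx": 0,"wy": 0,"wz": 0},{"x": 0.075,"y": 0,"z": 0,"wx": 0,"wy": 0,"wz": 0},{"x": 0.075,"y": 0,"z": 0,"wx": 0,"wy": 0,"wz": 0}]'

```text
clock: 8.45
position: [0.4973, -0.2245, 0.1185]
tool_rot: [0.928, 1.569, 0.854]
force: [0.9, -0.8, 3.8]
grip_width: -0.0001
```

servo_tool --targets '[{"x": 0.008,"y": 0,"z": 0,"wx": 0,"wy": 0,"wz": 0},{"x": 0.008,"y": 0,"z": 0,"wx": 0,"wy": 0,"wz": 0}]'

```text
clock: 8.7
position: [0.4973, -0.2244, 0.1152]
tool_rot: [0.986, 1.569, 0.911]
force: [1.3, -1.3, 4.0]
grip_width: 0.0001
```

servo_tool --targets '[{"x": 0.008,"y": 0,"z": 0,"wx": 0,"wy": 0,"wz": 0},{"x": 0.008,"y": 0,"z": 0,"wx": 0,"wy": 0,"wz": 0}]'

```text
clock: 8.95
position: [0.4973, -0.2242, 0.1118]
tool_rot: [1.138, 1.569, 1.064]
force: [0.9, 0.2, 3.5]
grip_width: 0.0001
```

servo_tool --targets '[{"x": 0.006,"y": 0,"z": 0,"wx": 0,"wy": 0,"wz": 0},{"x": 0.006,"y": 0,"z": 0,"wx": 0,"wy": 0,"wz": 0}]'

```text
clock: 9.2
position: [0.4973, -0.224, 0.1092]
tool_rot: [1.217, 1.569, 1.143]
force: [1.4, 1.3, 3.5]
grip_width: 0.0
```

servo_tool --targets '[{"x": 0.005,"y": 0,"z": 0,"wx": 0,"wy": 0,"wz": 0},{"x": 0.005,"y": 0,"z": 0,"wx": 0,"wy": 0,"wz": 0}]'

```text
clock: 9.45
position: [0.4973, -0.2239, 0.1071]
tool_rot: [1.318, 1.569, 1.244]
force: [1.2, 2.0, 3.4]
grip_width: 0.0001
```

servo_tool --targets '[{"x": 0.006,"y": 0,"z": 0,"wx": 0,"wy": 0,"wz": 0},{"x": 0.006,"y": 0,"z": 0,"wx": 0,"wy": 0,"wz": 0}]'

```text
clock: 9.7
position: [0.4973, -0.2238, 0.1045]
tool_rot: [1.374, 1.569, 1.3]
force: [0.2, 0.4, 3.7]
grip_width: -0.0001
```

servo_tool --targets '[{"x": 0.005,"y": 0,"z": 0,"wx": 0,"wy": 0,"wz": 0},{"x": 0.005,"y": 0,"z": 0,"wx": 0,"wy": 0,"wz": 0}]'

```text
clock: 9.95
position: [0.4974, -0.2238, 0.1027]
tool_rot: [1.328, 1.568, 1.254]
force: [-1.8, 2.9, 12.9]
grip_width: 0.0
```

Run:
```python
from h import *
np.set_printoptions(precision=4,suppress=True)
st()
for c in("top","scene"):
    im,d=bot.grab_frame(c);save(c+"2.png",im);np.save(c+"2d.npy",d);np.save(c+"2.npy",im)
    for x in bot.trace(c,"pointer_tip")[:2]: print(c,x["confidence"],x["pixel"])
    p=proj(c,[W([86,93,75])])[0];u,v=(p-[45,35]).astype(int)
    k=im[v:v+60,u:u+80];print(c,"crop origin",u,v);save(c+"2c.png",cv2.resize(k,None,fx=9 if c=="top" else 9,fy=9,interpolation=cv2.INTER_CUBIC))
    for r in (40,45,50,55): print(r,proj(c,[W([86,40+r,75])]),proj(c,[W([65,40+r,75])]))
st()
```

```text
t 9.95 press mm [   1.8 -245.9  102.7] F [-1.8  2.9 12.9] grip 0.0 rot err deg [-0.43 -0.03  0.14]
top 0.74 [261.5, 252.7]
top crop origin 216 184
40 [[266.4884 220.2621]] [[265.8638 228.8245]]
45 [[264.44   220.1247]] [[263.8104 228.6865]]
50 [[262.3917 219.9873]] [[261.757  228.5486]]
55 [[260.3435 219.8499]] [[259.7038 228.4107]]
scene 0.7 [313.6, 206.0]
scene crop origin 266 196
40 [[305.9792 230.5768]] [[307.0629 224.1524]]
45 [[308.0551 230.8244]] [[309.1121 224.3937]]
50 [[310.1332 231.0723]] [[311.1633 224.6352]]
55 [[312.2133 231.3205]] [[313.2166 224.8769]]
t 10.15 press mm [   1.8 -245.9  102.8] F [-1.4  3.4 12.6] grip -0.0 rot err deg [-0.43 -0.04  0.14]
```

View pics/top2c.png

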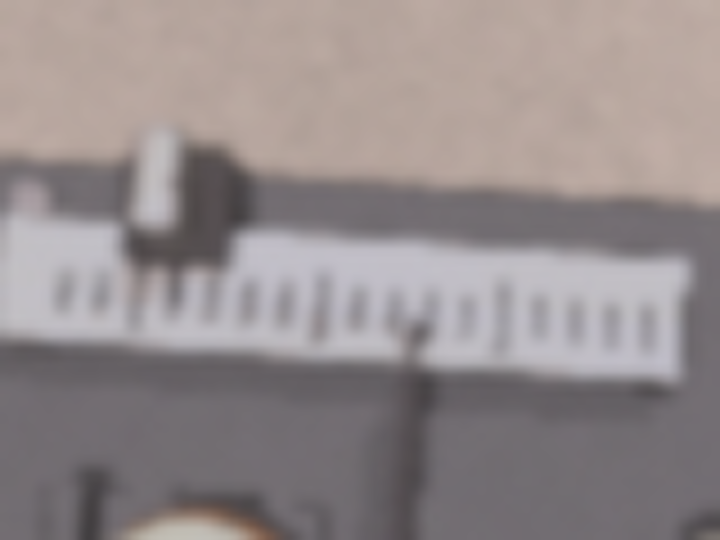

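View pics/scene2c.png

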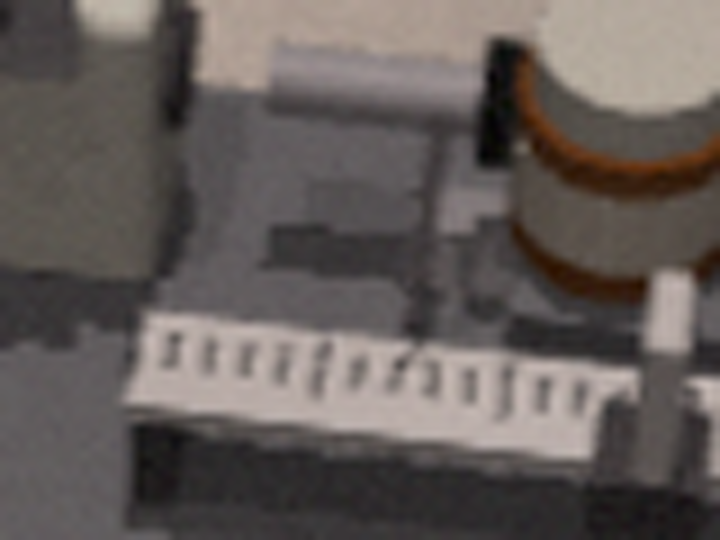

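```bash
cat > ptr.py <<'E'
from h import *
from scipy.ndimage import map_coordinates,gaussian_filter1d
ys=np.arange(15,125,.25)
def prof(im,c,x0,x1,z=75):
    g=im.astype(float).mean(2);a=[]
    for x in np.arange(x0,x1,1.):
        uv=proj(c,[W([x,y,z]) for y in ys]);a.append(map_coordinates(g,[uv[:,1],uv[:,0]],order=3))
    return gaussian_filter1d(np.mean(a,0),4)
for c in("top","scene"):
    A=cv2.imread(f"pics/{c}0.png");B=cv2.imread(f"pics/{c}2.png")
    for x0,x1 in((45,60),(60,75),(77,85)):
        D=prof(B,c,x0,x1)-prof(A,c,x0,x1)
        i=D[ys<65].argmax();n=ys>70;j=D[n].argmin()
        cen=lambda k,s:np.sum(ys[k-14:k+15]*np.clip(s*D[k-14:k+15],0,None))/np.sum(np.clip(s*D[k-14:k+15],0,None))
        print(c,x0,x1,"rest",ys[i],round(cen(i,1),1),round(D[i],1),"now",ys[n][j],round(cen(j+n.argmax(),-1),1),round(D[n][j],1))
E
python3 ptr.py
```

```text
top 45 60 rest 38.75 38.8 34.8 now 90.25 90.4 -22.3
top 60 75 rest 39.25 39.3 24.5 now 89.0 89.2 -16.2
top 77 85 rest 39.25 39.3 55.1 now 91.75 91.8 -39.9
scene 45 60 rest 41.5 41.5 34.9 now 92.5 92.5 -71.7
scene 60 75 rest 43.0 43.1 43.3 now 93.0 93.0 -66.4
scene 77 85 rest 46.5 46.4 38.6 now 95.5 95.5 -30.5
```

```bash
cat >> ptr.py <<'E'
print("foot rear edge")
for c in("top","scene"):
    for x0,x1,z in((-8,0,90),(0,8,90),(-5,5,85),(4,12,82)):
        r=[]
        for k in(0,2):
            p=prof(cv2.imread(f"pics/{c}{k}.png"),c,x0,x1,z);g=np.gradient(p,ys)
            m=(ys>(35 if k==0 else 85))&(ys<(70 if k==0 else 122));w=np.where(m)[0];i=w[g[w].argmin()]
            s=slice(max(i-8,0),i+9);r+= [np.sum(ys[s]*np.clip(-g[s],0,None))/np.sum(np.clip(-g[s],0,None)),g[i]]
        print(c,x0,x1,z,np.round(r,2),"travel",round(r[2]-r[0],2))
E
python3 ptr.py | sed -n '/foot/,$p'
```

```text
foot rear edge
top -8 0 90 [ 49.25 -14.83 101.77 -15.66] travel 52.53
top 0 8 90 [ 49.49 -14.38 102.01 -15.26] travel 52.52
top -5 5 85 [ 49.5  -15.8  102.27 -16.61] travel 52.77
top 4 12 82 [ 49.5  -10.03 102.47 -11.52] travel 52.98
scene -8 0 90 [ 50.01 -27.62 102.77 -24.54] travel 52.76
scene 0 8 90 [ 49.98 -29.2  102.95 -28.34] travel 52.96
scene -5 5 85 [ 49.46 -28.11 102.74 -29.52] travel 53.28
scene 4 12 82 [ 49.27 -20.29 102.71 -22.46] travel 53.45
```

servo_tool --targets '[{"x": -0.03,"y": 0,"z": 0,"wx": 0,"wy": 0,"wz": 0},{"x": -0.07,"y": 0,"z": 0,"wx": 0,"wy": 0,"wz": 0},{"x": -0.11,"y": 0,"z": 0,"wx": 0,"wy": 0,"wz": 0},{"x": -0.15,"y": 0,"z": 0,"wx": 0,"wy": 0,"wz": 0},{"x": -0.19,"y": 0.005,"z": 0,"wx": 0,"wy": 0,"wz": 0},{"x": -0.23,"y": 0.01,"z": 0,"wx": 0,"wy": 0,"wz": 0},{"x": -0.27,"y": 0.015,"z": 0,"wx": 0,"wy": 0,"wz": 0},{"x": -0.31,"y": 0.025,"z": 0,"wx": 0,"wy": 0,"wz": 0},{"x": -0.35,"y": 0.03,"z": 0,"wx": 0,"wy": 0,"wz": 0},{"x": -0.39,"y": 0.03,"z": 0,"wx": 0,"wy": 0,"wz": 0},{"x": -0.44,"y": 0.03,"z": 0,"wx": 0,"wy": 0,"wz": 0},{"x": -0.5,"y": 0.03,"z": 0,"wx": 0,"wy": 0,"wz": 0}]'

```text
clock: 11.65
position: [0.4978, -0.2126, 0.3038]
tool_rot: [1.572, 1.569, 1.498]
force: [0.3, -0.6, -0.6]
grip_width: -0.0003
```

Run:
```python
from h import *
st();row(W([115,158,200]));row(W([115,158,90]))
```

```text
t 11.65 press mm [   1.3 -234.7  303.8] F [ 0.3 -0.6 -0.6] grip -0.0003 rot err deg [-0.4   0.    0.12]
xyz [0.2614 0.9793 0.2911] w [ 0.0011 -0.     -0.0003]
xyz [0.5364 0.9788 0.2911] w [ 0.0011 -0.     -0.0003]
```

servo_tool --targets '[{"x": 0,"y": 0.12,"z": 0.08,"wx": 0,"wy": 0,"wz": 0},{"x": 0,"y": 0.26,"z": 0.16,"wx": 0.001,"wy": 0,"wz": 0},{"x": 0,"y": 0.4,"z": 0.24,"wx": 0.001,"wy": 0,"wz": 0},{"x": 0,"y": 0.55,"z": 0.291,"wx": 0.001,"wy": 0,"wz": 0},{"x": 0.05,"y": 0.7,"z": 0.291,"wx": 0.001,"wy": 0,"wz": 0},{"x": 0.1,"y": 0.85,"z": 0.291,"wx": 0.001,"wy": 0,"wz": 0},{"x": 0.2,"y": 0.979,"z": 0.291,"wx": 0.001,"wy": 0,"wz": 0},{"x": 0.261,"y": 0.979,"z": 0.291,"wx": 0.001,"wy": 0,"wz": 0},{"x": 0.261,"y": 0.979,"z": 0.291,"wx": 0.001,"wy": 0,"wz": 0},{"x": 0.261,"y": 0.979,"z": 0.291,"wx": 0.001,"wy": 0,"wz": 0},{"x": 0.261,"y": 0.979,"z": 0.291,"wx": 0.001,"wy": 0,"wz": 0}]' --grip 0.4

```text
clock: 13.02
position: [0.6438, 0.1685, 0.2019]
tool_rot: [0.893, 1.567, 0.811]
force: [-0.0, 0.2, -0.3]
grip_width: 0.0597
```

Run:
```python
from h import *
st();row(W([115,158,92]))
im,d=bot.grab_frame("scene");save("scene3.png",im[130:340,150:430].repeat(2,0).repeat(2,1))
```

```text
t 13.03 press mm [115.8 157.  201.9] F [-0.   0.2 -0.3] grip 0.0597 rot err deg [ 0.04 -0.12  0.15]
xyz [ 0.2748  0.0019 -0.0026] w [-0.0001  0.0003 -0.0004]
```

View pics/scene3.png

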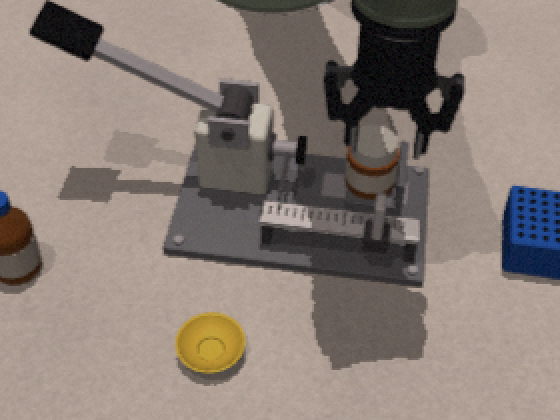

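servo_tool --targets '[{"x": 0.07,"y": 0.002,"z": -0.002,"wx": 0,"wy": 0,"wz": 0},{"x": 0.14,"y": 0.002,"z": -0.002,"wx": 0,"wy": 0,"wz": 0},{"x": 0.21,"y": 0.002,"z": -0.002,"wx": 0,"wy": 0,"wz": 0},{"x": 0.275,"y": 0.002,"z": -0.002,"wx": 0,"wy": 0,"wz": 0},{"x": 0.275,"y": 0.002,"z": -0.002,"wx": 0,"wy": 0,"wz": 0},{"x": 0.275,"y": 0.002,"z": -0.002,"wx": 0,"wy": 0,"wz": 0}]'

```text
clock: 13.82
position: [0.6439, 0.1697, 0.0932]
tool_rot: [0.773, 1.566, 0.69]
force: [-0.1, -0.3, -0.4]
grip_width: 0.0598
```

servo_tool --targets '[{"x": 0,"y": 0,"z": 0,"wx": 0,"wy": 0,"wz": 0},{"x": 0,"y": 0,"z": 0,"wx": 0,"wy": 0,"wz": 0},{"x": 0,"y": 0,"z": 0,"wx": 0,"wy": 0,"wz": 0},{"x": 0,"y": 0,"z": 0,"wx": 0,"wy": 0,"wz": 0},{"x": 0,"y": 0,"z": 0,"wx": 0,"wy": 0,"wz": 0},{"x": 0,"y": 0,"z": 0,"wx": 0,"wy": 0,"wz": 0}]' --grip -1 --squeeze 20

```text
clock: 14.58
position: [0.6442, 0.1698, 0.0938]
tool_rot: [0.729, 1.565, 0.647]
force: [-0.4, -0.8, 7.2]
grip_width: 0.012
```

Run:
```python
from h import *
st();p=Pm(bot.observe()["position"]);row(W([p[0],92.8,p[2]]))
```

```text
t 14.57 press mm [116.1 158.4  93.8] F [-0.4 -0.8  7.2] grip 0.012 rot err deg [ 0.05 -0.23  0.21]
xyz [-6.000e-04 -1.639e-01  1.000e-04] w [-0.0001  0.0006 -0.0006]
```

servo_tool --targets '[{"x": 0,"y": -0.02,"z": 0,"wx": 0,"wy": 0,"wz": 0},{"x": 0,"y": -0.045,"z": 0,"wx": 0,"wy": 0,"wz": 0},{"x": 0,"y": -0.07,"z": 0,"wx": 0,"wy": 0,"wz": 0},{"x": 0,"y": -0.095,"z": 0,"wx": 0,"wy": 0,"wz": 0},{"x": 0,"y": -0.12,"z": 0,"wx": 0,"wy": 0,"wz": 0},{"x": 0,"y": -0.145,"z": 0,"wx": 0,"wy": 0,"wz": 0},{"x": 0,"y": -0.16,"z": 0,"wx": 0,"wy": 0,"wz": 0},{"x": 0,"y": -0.164,"z": 0,"wx": 0,"wy": 0,"wz": 0},{"x": 0,"y": -0.164,"z": 0,"wx": 0,"wy": 0,"wz": 0},{"x": 0,"y": -0.164,"z": 0,"wx": 0,"wy": 0,"wz": 0}]'

```text
clock: 15.82
position: [0.6387, 0.1034, 0.0938]
tool_rot: [0.667, 1.566, 0.584]
force: [-3.1, -0.1, 7.6]
grip_width: 0.0111
```

Run:
```python
from h import *
st();p=Pm(bot.observe()["position"]);row(W([p[0],92.8,p[2]]))
```

```text
t 15.82 press mm [116.   91.6  93.8] F [-3.1 -0.1  7.6] grip 0.0111 rot err deg [ 0.08 -0.22  0.17]
xyz [ 0.      0.0029 -0.    ] w [-0.0002  0.0006 -0.0005]
```

servo_tool --targets '[{"x": 0,"y": 0.003,"z": 0,"wx": 0,"wy": 0,"wz": 0},{"x": 0,"y": 0.003,"z": 0,"wx": 0,"wy": 0,"wz": 0}]'

```text
clock: 16.08
position: [0.6387, 0.1039, 0.0938]
tool_rot: [0.621, 1.566, 0.538]
force: [-1.8, -1.4, 5.2]
grip_width: 0.0113
```

servo_tool --targets '[{"x": 0,"y": 0,"z": 0,"wx": 0,"wy": 0,"wz": 0},{"x": 0,"y": 0,"z": 0,"wx": 0,"wy": 0,"wz": 0},{"x": 0,"y": 0,"z": 0,"wx": 0,"wy": 0,"wz": 0},{"x": 0,"y": 0,"z": 0,"wx": 0,"wy": 0,"wz": 0}]' --grip 0.4

```text
clock: 16.58
position: [0.6387, 0.1039, 0.0937]
tool_rot: [0.619, 1.566, 0.536]
force: [0.2, -0.4, 0.4]
grip_width: 0.0599
```

servo_tool --targets '[{"x": -0.1,"y": 0,"z": 0,"wx": 0,"wy": 0,"wz": 0},{"x": -0.2,"y": 0,"z": 0,"wx": 0,"wy": 0,"wz": 0},{"x": -0.35,"y": 0,"z": 0,"wx": 0,"wy": 0,"wz": 0},{"x": -0.5,"y": 0.1,"z": 0,"wx": 0,"wy": 0,"wz": 0},{"x": -0.5,"y": 0.25,"z": 0,"wx": 0,"wy": 0,"wz": 0},{"x": -0.5,"y": 0.4,"z": 0,"wx": 0,"wy": 0,"wz": 0},{"x": -0.5,"y": 0.55,"z": 0,"wx": 0,"wy": 0,"wz": 0},{"x": -0.5,"y": 0.7,"z": 0,"wx": 0,"wy": 0,"wz": 0},{"x": -0.5,"y": 0.7,"z": 0,"wx": 0,"wy": 0,"wz": 0}]'

```text
clock: 17.7
position: [0.6593, 0.3881, 0.2927]
tool_rot: [1.172, 1.567, 1.095]
force: [0.0, -2.3, -0.7]
grip_width: 0.0599
```

```bash
cat > rid.py <<'E'
import sys
from h import *
from scipy.ndimage import map_coordinates,gaussian_filter1d
n=sys.argv[1];st()
ys=np.arange(15,215,.25)
def prof(im,c,x0,x1,z):
    g=im.astype(float).mean(2);a=[]
    for x in np.arange(x0,x1,1.):
        uv=proj(c,[W([x,y,z]) for y in ys]);a.append(map_coordinates(g,[uv[:,1],uv[:,0]],order=3))
    return gaussian_filter1d(np.mean(a,0),3)
def edges(p,lo,hi):
    g=np.gradient(p,ys);m=np.where((ys>lo)&(ys<hi))[0];r=[]
    for s in(1,-1):
        i=m[(s*g[m]).argmax()];k=slice(i-8,i+9);w=np.clip(s*g[k],0,None);r.append(round((ys[k]*w).sum()/w.sum(),2))
    return r
for c in("top","scene"):
    im,d=bot.grab_frame(c);save(c+n+".png",im)
    u,v=(proj(c,[W([95,80,65])])[0]-[45,32]).astype(int)
    save(c+n+"c.png",cv2.resize(im[v:v+60,u:u+80],None,fx=9,fy=9,interpolation=cv2.INTER_CUBIC));print(c,"origin",u,v)
    A=cv2.imread(f"pics/{c}0.png");B=cv2.imread(f"pics/{c}{n}.png");T=cv2.imread(f"pics/{c}2.png")
    for nm,x0,x1,z in(("fin top",106,124,126),("fin face",127,129,110),("base face",128,130,68)):
        print(c,nm,"start",edges(prof(A,c,x0,x1,z),140,175),"now",edges(prof(B,c,x0,x1,z),75,112))
    for nm,I in(("t0",A),("t2",T),("now",B)):
        print(c,nm,"scale ends at z60",edges(prof(I,c,94,110,60),15,30)[0],edges(prof(I,c,82,90,60),195,214)[1],
          "housing/foot",edges(prof(I,c,-8,8,90),35,70))
E
python3 rid.py 4
```

```text
t 17.7 press mm [113.4 377.2 292.7] F [ 0.  -2.3 -0.7] grip 0.0599 rot err deg [-0.25 -0.09  0.21]
top origin 221 185
top fin top start [np.float64(153.28), np.float64(163.73)] now [np.float64(85.25), np.float64(96.0)]
top fin face start [np.float64(156.3), np.float64(164.2)] now [np.float64(87.26), np.float64(95.49)]
top base face start [np.float64(160.04), np.float64(170.7)] now [np.float64(88.49), np.float64(99.67)]
top t0 scale ends at z60 19.99 208.22 housing/foot [np.float64(58.77), np.float64(49.27)]
top t2 scale ends at z60 19.78 208.21 housing/foot [np.float64(43.0), np.float64(67.56)]
top now scale ends at z60 19.79 208.21 housing/foot [np.float64(58.77), np.float64(49.47)]
scene origin 260 204
scene fin top start [np.float64(153.77), np.float64(164.18)] now [np.float64(86.25), np.float64(95.91)]
scene fin face start [np.float64(168.36), np.float64(153.0)] now [np.float64(98.49), np.float64(84.51)]
scene base face start [np.float64(173.77), np.float64(143.38)] now [np.float64(107.38), np.float64(77.28)]
scene t0 scale ends at z60 21.03 208.68 housing/foot [np.float64(60.52), np.float64(50.01)]
scene t2 scale ends at z60 20.98 208.71 housing/foot [np.float64(47.68), np.float64(43.28)]
scene now scale ends at z60 21.0 208.94 housing/foot [np.float64(60.54), np.float64(50.01)]
```

View pics/top4c.png

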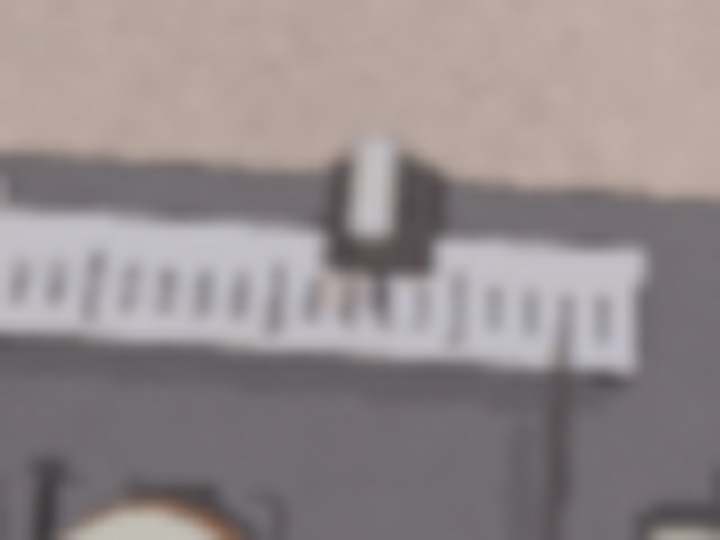

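Rider stands at about 51.3 mm (mark at crop 380, long tick at 458), against a reading of about 52.8 mm. I'll re-grasp and nudge it +1.5 mm.

Run:
```python
from h import *
row(W([115.5,93.6,200]));row(W([115.5,93.6,93]))
```

```text
xyz [ 2.333e-01 -6.961e-01 -1.000e-04] w [-0.0002  0.0005 -0.0003]
xyz [ 0.5008 -0.6965 -0.001 ] w [-0.0002  0.0005 -0.0003]
```

servo_tool --targets '[{"x": 0,"y": -0.15,"z": 0,"wx": 0,"wy": 0,"wz": 0},{"x": 0,"y": -0.3,"z": 0,"wx": 0,"wy": 0,"wz": 0},{"x": 0.05,"y": -0.45,"z": 0,"wx": 0,"wy": 0,"wz": 0},{"x": 0.1,"y": -0.6,"z": 0,"wx": 0,"wy": 0,"wz": 0},{"x": 0.15,"y": -0.696,"z": 0,"wx": 0,"wy": 0,"wz": 0},{"x": 0.2,"y": -0.696,"z": 0,"wx": 0,"wy": 0,"wz": 0},{"x": 0.233,"y": -0.696,"z": 0,"wx": 0,"wy": 0,"wz": 0},{"x": 0.233,"y": -0.696,"z": 0,"wx": 0,"wy": 0,"wz": 0}]'

```text
clock: 18.8
position: [0.638, 0.1052, 0.1997]
tool_rot: [0.552, 1.568, 0.469]
force: [0.6, -0.2, -0.2]
grip_width: 0.0598
```

Run:
```python
from h import *
st();row(W([115.5,93.6,93]))
```

```text
t 18.8 press mm [115.2  93.5 199.7] F [ 0.6 -0.2 -0.2] grip 0.0598 rot err deg [ 0.07 -0.14  0.08]
xyz [ 2.668e-01 -1.000e-04  1.000e-04] w [-0.0002  0.0004 -0.0002]
```

servo_tool --targets '[{"x": 0.07,"y": 0,"z": 0,"wx": 0,"wy": 0,"wz": 0},{"x": 0.14,"y": 0,"z": 0,"wx": 0,"wy": 0,"wz": 0},{"x": 0.21,"y": 0,"z": 0,"wx": 0,"wy": 0,"wz": 0},{"x": 0.267,"y": 0,"z": 0,"wx": 0,"wy": 0,"wz": 0},{"x": 0.267,"y": 0,"z": 0,"wx": 0,"wy": 0,"wz": 0},{"x": 0.267,"y": 0,"z": 0,"wx": 0,"wy": 0,"wz": 0}]'

```text
clock: 19.55
position: [0.639, 0.1056, 0.0943]
tool_rot: [0.445, 1.567, 0.362]
force: [0.2, -0.4, 0.4]
grip_width: 0.0595
```

servo_tool --targets '[{"x": 0,"y": 0,"z": 0,"wx": 0,"wy": 0,"wz": 0},{"x": 0,"y": 0,"z": 0,"wx": 0,"wy": 0,"wz": 0},{"x": 0,"y": 0,"z": 0,"wx": 0,"wy": 0,"wz": 0},{"x": 0,"y": 0,"z": 0,"wx": 0,"wy": 0,"wz": 0},{"x": 0,"y": 0,"z": 0,"wx": 0,"wy": 0,"wz": 0},{"x": 0,"y": 0,"z": 0,"wx": 0,"wy": 0,"wz": 0}]' --grip -1 --squeeze 20

```text
clock: 20.3
position: [0.6392, 0.1056, 0.0948]
tool_rot: [0.425, 1.566, 0.343]
force: [-0.3, 0.8, 5.7]
grip_width: 0.0121
```

Run:
```python
from h import *
st()
```

```text
t 20.3 press mm [116.4  93.9  94.8] F [-0.3  0.8  5.7] grip 0.0121 rot err deg [ 0.05 -0.26  0.12]
```

Gripped, centred at 93.9. Releasing and checking.

servo_tool --targets '[{"x": 0,"y": 0,"z": 0,"wx": 0,"wy": 0,"wz": 0},{"x": 0,"y": 0,"z": 0,"wx": 0,"wy": 0,"wz": 0},{"x": 0,"y": 0,"z": 0,"wx": 0,"wy": 0,"wz": 0},{"x": 0,"y": 0,"z": 0,"wx": 0,"wy": 0,"wz": 0}]' --grip 0.4

```text
clock: 20.8
position: [0.6392, 0.1056, 0.0947]
tool_rot: [0.435, 1.566, 0.353]
force: [0.3, 0.4, -0.0]
grip_width: 0.06
```

servo_tool --targets '[{"x": -0.1,"y": 0,"z": 0,"wx": 0,"wy": 0,"wz": 0},{"x": -0.2,"y": 0,"z": 0,"wx": 0,"wy": 0,"wz": 0},{"x": -0.35,"y": 0,"z": 0,"wx": 0,"wy": 0,"wz": 0},{"x": -0.5,"y": 0.1,"z": 0,"wx": 0,"wy": 0,"wz": 0},{"x": -0.5,"y": 0.25,"z": 0,"wx": 0,"wy": 0,"wz": 0},{"x": -0.5,"y": 0.4,"z": 0,"wx": 0,"wy": 0,"wz": 0},{"x": -0.5,"y": 0.55,"z": 0,"wx": 0,"wy": 0,"wz": 0},{"x": -0.5,"y": 0.7,"z": 0,"wx": 0,"wy": 0,"wz": 0},{"x": -0.5,"y": 0.7,"z": 0,"wx": 0,"wy": 0,"wz": 0}]'

```text
clock: 21.92
position: [0.6594, 0.3899, 0.2934]
tool_rot: [0.951, 1.567, 0.874]
force: [-0.6, -0.5, -0.8]
grip_width: 0.0599
```

```bash
python3 rid.py 5 | grep -E "press|fin top|origin"
python3 - <<'E'
from h import *
# side by side: pointer at stop (t2) above, rider now below, same pixels
r=[]
for k in(2,5):
    im=cv2.imread(f"pics/top{k}.png")[198:232,218:298];r.append(cv2.resize(im,None,fx=9,fy=8,interpolation=cv2.INTER_CUBIC))
cv2.imwrite("pics/cmp.png",np.vstack(r))
E
```

```text
t 21.93 press mm [113.4 379.  293.4] F [-0.6 -0.5 -0.8] grip 0.0599 rot err deg [-0.3  -0.12  0.17]
top origin 221 185
top fin top start [np.float64(153.28), np.float64(163.73)] now [np.float64(86.78), np.float64(97.97)]
scene origin 260 204
scene fin top start [np.float64(153.77), np.float64(164.18)] now [np.float64(88.0), np.float64(97.9)]
```

View pics/cmp.png

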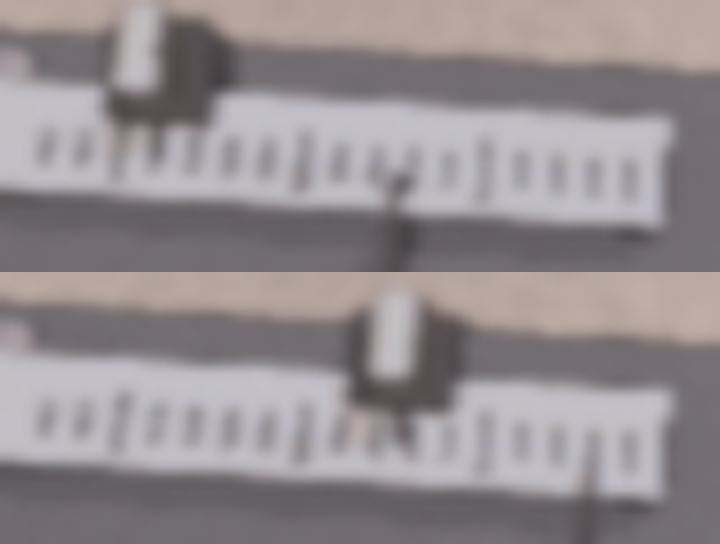

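Pointer at its stop (column ~397, upper half) and rider mark now (~400, lower half) line up to within about 1 mm. The pointer is back at rest (~588).

```bash
python3 -c "
from h import *
bot.job_done();st()"
```

```text
the job is handed in; nothing more can be done
the job is handed in; nothing more can be done
```

The gauge is read and the rider is set to match. I handed the job in at about 22 s with the gripper clear of everything.

- **Reading:** I pressed the pad with shut fingers until it went firm, at 12.9 N. The ram's travel was about 52.8 mm. That figure comes from the foot edge in both cameras (52.5 to 53.5 mm), and lever geometry and jar position both gave about 53 mm.
- **Checks that disagreed:** Tracking the pointer bar itself gave 49 to 52.5 mm. I trusted those less because of shadow and clutter behind the bar.
- **Rider:** After the lever sprang back up, I pinched the fin and slid it. The first placing was about 1.5 mm short, so I re-gripped once and corrected it.
- **Final check:** The rider stands at about 53.0 mm, and an overlay of the two top pictures shows its mark level with the stopped pointer to within about 1 mm. The ram's pointer is back at rest.
- **Bystanders:** I kept the arm clear of the bottle, rack and dish, but did not re-measure their positions at the end.

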